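# Close up the modules on a DIN rail

## Task

The three equal-width modules in the middle of the DIN rail stand apart: push them along the rail with your fingertips until they sit side by side without gaps, hard up against the narrow end bracket that is screwed to one end of the rail. Only slide them: do not grip, lift or tip any of them. Leave the wide power supply at the other end of the rail standing where it is, so that it keeps its cooling air, and leave the other things on the bench alone.

Things in the scene. Friction and masses are not known exactly. Their poses are not given: they have to be found in the camera images.
- panel: Control panel fixed flat on the bench: dark grey steel plate 300 x 520 x 3 mm, a DIN rail 35 mm wide and 500 mm long along its middle, a wiring duct 29 mm wide, 43 mm high along each long edge. Origin on the bench under the plate's centre; x across the rail (away from the robot), y along the rail, z up. The rail lies at x = 0, its top 10.5 mm above the bench. Yaw varies by about 0.3 rad.
- bracket: End bracket: the narrow grey clamp with one slotted screw on top, screwed fast near one end of the rail (left or right), 50 mm across the rail, 10 mm along it, top 38 mm above the rail. The stop for the row. Origin at its centre on the rail's top; its y runs along the rail.
- psu: Power supply: the wide grey unit with slotted vents near the other end of the rail, not fixed, 90 mm across the rail, 70 mm along it, top 58.5 mm above the rail; it stays where it is. Origin at its centre on the rail's top; y along the rail.
- relay: Relay module, dark block on top. One of three grey modules, in any order, between bracket and power supply; each 90 mm across the rail, 35 mm along it, about 0.14 kg, hooked on the rail with 1 mm play, sliding with about 1 N. Flat upright sides 17.5 mm from the origin, up to 42 mm above the rail (58 mm in the middle 46 mm). Origin at its centre on the rail's top; x across, y along the rail, z up. Top at 70 mm.
- timer: Timer module, two small dials on top, otherwise the same housing, size, origin and axes as the relay: 90 mm across the rail, 35 mm along it, top 64 mm above the rail. About 0.14 kg.
- driver: Driver module, two rows of plug terminals on top, otherwise the same housing, size, origin and axes as the relay: 90 mm across the rail, 35 mm along it, top 66 mm above the rail. About 0.14 kg.
- screwdriver: Screwdriver 170 mm long lying on the plate along the rail, on the robot's side of it; origin under its middle. Bystander.
- terminals: White terminal strip 22 x 82 x 18 mm lying on the plate beyond the rail; origin under its centre. Bystander.
- multimeter: Multimeter 190 x 92 x 49 mm, flat on the bench to the left of the panel; origin under its centre. Bystander.
- adapter: Black plug-in adapter 75 x 52 x 42 mm on the bench to the right; origin under its centre. Bystander.
- servo: Hobby servo 54 x 20 x 41 mm standing on the bench at the left; origin under its centre. Bystander.
- solder_reel: Solder reel 54 mm across, 40 mm high, standing on the bench to the right; origin under its centre. Bystander.

How it is judged:
By the outcome, as a careful person would: the job done as asked, in the order asked, and still so for the second after the job is handed in, with the robot touching nothing.
It also fails if it takes over 38 s, if anything falls off the work surface, if the arm or the gripper's body presses on something with over 40 N, if the wrist force passes 120 N, or if a joint passes its speed limit or range.

## Robot

A 7-joint arm with a two-finger parallel gripper is mounted at the origin on the work surface. World frame = base frame: x ahead of the robot, y to its left, z up, the work surface at z = 0. Lengths are in mm, angles in rad, forces in N, time in s.
With the tool pointing down it reaches from about 400 to 875 mm from the base axis. Payload 4.4 kg.
Tool frame: the origin (TCP) lies on the centre line of the jaws, within the pads' length; the fingertips stand 25 mm ahead of it and the grasp point (between the pads) lies 6 mm ahead of it; x points along the fingers, y is the direction in which the jaws open and shut, and the axes are right-handed (so a half turn about x gives the same grasp; the last joint's range is limited). The gripper opens to 85 mm and grips with 20 to 120 N. Pads are 22 mm wide; open, the fingers measure 114 mm over their backs; the gripper's body (76 mm by 85 mm) begins 54 mm behind the grasp point. The pads swing forward as they close: fully open they stand 13 mm farther back than shut.
Start: joints at [1.221, 0.628, 0.038, 1.517, -0.027, 0.996, -0.02], TCP at [182.03, -624.005, 256.313] pointing down, gripper open.
Joint ranges: [-3.06, 3.06], [-0.37, 2.12], [-1.25, 1.32], [0.18, 2.47], [-1.1, 4.24], [0.23, 1.98], [-2.94, 2.94]. Speed limits (rad/s): [2.57, 2.57, 3.14, 3.14, 3.14, 3.14, 3.14].

## Interface

Orientations are given as [roll, pitch, yaw] about the fixed x, y, z axes, in that order (R = Rz(yaw) Ry(pitch) Rx(roll)).
In Python, from cell import * gives the robot as it stands. The module is installed in compiled form; this text tells all that it offers.
- The arm moves only by the tool jog_arm, never from a script. Its argument "series" is a list of rows, each a list of 3 entries, a list of its own where there are three numbers: the turn, a rotation vector about the tool's x, y, z in degrees, then the shift along the tool's x, y, z in mm, then the gripper's target within -1 to 1 (shut at 1, half-way at 0, fully open at -1). In form: [[[rx, ry, rz], [dx, dy, dz], hand], ...]. A call has 1 to 8 rows; each row shifts and turns the commanded pose from where the row before left it, along the tool's axes as they then stand; what a row does not reach is not made up. A row lasts 1/8 s, in which the tool goes at most 62.5 mm and 10.7 degrees, less where a joint would pass 70% of its speed; a pose out of reach is approached as far as the arm can. A call is refused whole if a number of a shift passes 62.5 or a number of a turn 10.7, either way. A call with a gripper value outside its range is refused whole. The fingers move at their own pace and stop on an object; the grip force is fixed at half the most. Time passes only in rows, so rows that do not move let the fingers close. It gives the time, the measured TCP pose, the force and the opening at its end, in the units of the state.
- read_state(): the state, without advancing time (a new reading comes with each control period).
- get_image(name): name is "side" or "top" or "wrist"; returns a dict with "img" (400x640x3 uint8, red, green, blue), "range_z" (400x640 float32, mm along the optical axis (not along the pixel's ray), 0 where there is no reading), "fovy" (degrees; the focal length in pixels is half the picture's height over the tangent of half this angle, whatever the lens; pixels are square), "cx", "cy" (the principal point, pixels), "k1" (the pictures are not rectified: a ray, as slopes to the right and down, at radius r is drawn at 1 + k1 r^2 times it, then the intrinsics apply), "cam_to_world" (4x4, takes a point from camera to world coordinates). Camera axes: x right, y up, looking along -z (the intrinsics and any distortion apply to the point x, -y, -z); pixel columns grow to the right and rows downward; lengths in mm; the calibration is good to about 2 mm. A picture is of the moment at which its call begins.
- finish_job(): hands the job in, once; it reports no verdict.
The state is a dict: "clock": time; "qpos": joint angles; "qd": joint speeds; "tau": joint torques, N m; "eef_pos": TCP position; "tool_rot": TCP orientation; "force": force on the tool from outside, world axes, zero at the start; "torque": the same for the moment, N m; "width": finger opening in mm.
Only numpy, scipy, OpenCV 4.12 (cv2) and the standard library are available. Lean on these libraries where they do the work, as an engineer would, in place of code of your own. Each camera call takes 0.05 s, during which the arm holds its last target. There are 200 camera calls.

## Working session

There is one attempt and no reset: what is moved stays moved. The work goes in short steps, Python scripts to look and compute and a tool call to move; the robot and the scene stay as the last step left them, time stands still between calls to the robot, and variables do not carry over. Pictures are saved under pics/ and viewed, about 8 in all and at most 12, crops included, and the job is handed in when it is done.

Besides the shell and the picture viewer there is one more tool, called after ">>>" as name(argument=value, ...), one argument or row to a line, values as JSON. jog_arm: Moves the arm, as the interface text tells. Its arguments: {"type":"object","properties":{"series":{"type":"array"}},"required":["series"]}

```bash
mkdir -p pics; cat > h.py <<'E'
from cell import *
import numpy as np, cv2
def cloud(d):
    h,w=d["range_z"].shape; f=h/2/np.tan(np.radians(d["fovy"])/2)
    u,v=np.meshgrid(np.arange(w),np.arange(h))
    K=np.array([[f,0,d["cx"]],[0,f,d["cy"]],[0,0,1.]])
    p=cv2.undistortPoints(np.stack([u,v],-1).reshape(-1,1,2).astype(np.float64),K,np.array([d["k1"],0,0,0.])).reshape(h,w,2)
    z=d["range_z"]; c=np.stack([p[...,0]*z,-p[...,1]*z,-z],-1)
    M=np.array(d["cam_to_world"]); P=c@M[:3,:3].T+M[:3,3]
    P[z==0]=np.nan
    return P
def save(n,img): cv2.imwrite(f"pics/{n}.png",np.ascontiguousarray(img[...,::-1]))
E
python3 - <<'E'
from h import *
s=read_state(); print({k:np.round(v,3) for k,v in s.items()})
for n in("top","side"):
    d=get_image(n); save(n+"0",d["img"]); np.savez(n+"0.npz",P=cloud(d),img=d["img"])
    print(n,np.round(d["cam_to_world"],2).tolist(),d["fovy"],d["k1"])
E
```

```text
{'clock': np.float64(0.0), 'qpos': array([ 1.221,  0.629,  0.038,  1.518, -0.027,  0.996, -0.02 ]), 'qd': array([ 0.001,  0.001, -0.   ,  0.   ,  0.   ,  0.   , -0.001]), 'tau': array([ 1.0000e-03, -5.6340e+01,  1.2260e+00, -1.9345e+01,  1.1000e-02,
        1.0000e-02, -0.0000e+00]), 'eef_pos': array([ 181.877, -623.424,  255.4  ]), 'tool_rot': array([-1.569,  1.569,  1.856]), 'force': array([-0.246, -0.622, -0.383]), 'torque': array([-0.052, -0.04 ,  0.041]), 'width': np.float64(85.569)}
top [[-0.01, 0.98, -0.17, 327.43], [-1.0, -0.01, 0.03, 28.28], [0.02, 0.17, 0.98, 1279.24], [0.0, 0.0, 0.0, 1.0]] 48.87599319636731 -0.09031541584396591
side [[-0.95, 0.18, -0.27, 214.2], [-0.32, -0.55, 0.77, 974.45], [-0.01, 0.82, 0.58, 740.34], [0.0, 0.0, 0.0, 1.0]] 47.74884142557843 -0.01987186438700908
```

View pics/top0.png

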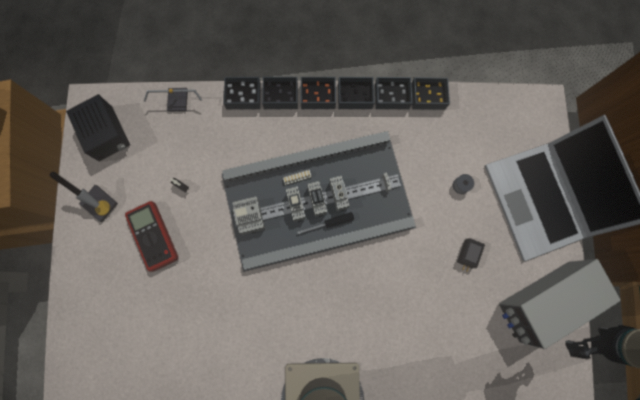

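```bash
python3 - <<'E'
from h import *
z=np.load("top0.npz");P=z["P"];img=z["img"]
sub=P[120:280,205:430].reshape(-1,3)
b=P[285:330,270:400].reshape(-1,3);print("bench z",np.nanmedian(b[:,2]))
duct=sub[(sub[:,2]>36)&(sub[:,2]<49)]
# yaw by maximizing duct alignment: search
best=None
for a in np.radians(np.arange(-25,25,.25)):
    x=duct@np.array([np.cos(a),np.sin(a),0]); h,_=np.histogram(x,np.arange(300,900,4)); s=(h.astype(float)**2).sum()
    if best is None or s>best[0]: best=(s,a)
a=best[1];print("yaw",a)
x=duct@np.array([np.cos(a),np.sin(a),0]);h,e=np.histogram(x,np.arange(400,800,4));print([(int(q),int(n)) for q,n in zip(e,h) if n>15])
pl=sub[(sub[:,2]>-2)&(sub[:,2]<60)]
ex=np.array([np.cos(a),np.sin(a),0]);ey=np.array([-np.sin(a),np.cos(a),0])
d=duct@ey;print("duct y ext",np.percentile(d,[0.5,99.5]))
X=sub@ex;Y=sub@ey
for y0 in np.arange(-300,330,5.):
    m=(Y>y0)&(Y<=y0+5)&(abs(X-np.median(x))<45)&np.isfinite(X)
    if m.sum(): print(int(y0),np.round(np.percentile(sub[m,2],[50,90,100])).astype(int),end=' ')
save("crop1",cv2.resize(img[120:280,205:430],None,fx=3.5,fy=3.5,interpolation=cv2.INTER_CUBIC))
E
```

```text
bench z 0.8267058980620732
yaw 0.23561944901923448
[(400, 43), (404, 248), (408, 250), (412, 238), (416, 244), (420, 251), (424, 248), (428, 247), (432, 24), (504, 33), (664, 59), (668, 235), (672, 221), (676, 226), (680, 219), (684, 229), (688, 212), (692, 217), (696, 28)]
duct y ext [-372.9673032  121.8373912]
-300 [ 4  7 12] -295 [4 8 9] -290 [ 4  7 12] -285 [ 4  7 14] -280 [ 3  8 13] -275 [ 4  7 12] -270 [ 4  8 14] -265 [ 4  8 13] -260 [ 3  8 14] -255 [ 3  6 17] -250 [ 4  7 12] -245 [ 5  8 17] -240 [ 4  7 16] -235 [ 4  8 14] -230 [ 3  8 16] -225 [3 7 9] -220 [ 4  8 15] -215 [ 5 22 27] -210 [ 8 30 68] -205 [36 70 72] -200 [48 71 74] -195 [33 71 77] -190 [41 73 81] -185 [46 72 79] -180 [47 70 76] -175 [30 68 73] -170 [ 6 28 52] -165 [ 5 28 31] -160 [ 6 28 32] -155 [ 4 26 33] -150 [ 6 28 31] -145 [ 7 28 32] -140 [29 71 75] -135 [47 77 84] -130 [38 77 80] -125 [30 70 78] -120 [50 76 79] -115 [47 74 79] -110 [50 73 78] -105 [ 5 50 72] -100 [ 4 10 17] -95 [ 4  9 21] -90 [ 5  9 21] -85 [ 4 10 22] -80 [ 4 28 71] -75 [48 71 81] -70 [51 78 83] -65 [48 79 83] -60 [50 77 83] -55 [48 80 85] -50 [31 79 83] -45 [21 68 73] -40 [ 4  7 13] -35 [ 4  7 11] -30 [ 3  8 12] -25 [3 8 9] -20 [ 4  7 11] -15 [ 4  8 14] -10 [ 4  8 12] -5 [ 3  6 10] 0 [ 3  7 10] 5 [ 4  9 12] 10 [ 3  7 11] 15 [ 4  7 13] 20 [ 3  9 13] 25 [ 4 10 14] 30 [ 4  7 13] 35 [ 4  8 14] 40 [ 6 45 69] 45 [43 71 73] 50 [46 70 73] 55 [50 72 74] 60 [43 69 73] 65 [50 71 74] 70 [49 70 75] 75 [38 69 72] 80 [50 70 72] 85 [49 70 74] 90 [52 70 74] 95 [43 69 73] 100 [48 70 73] 105 [40 70 75] 110 [48 71 73] 115 [ 4  8 52] 120 [ 3  8 13] 125 [ 4  7 10] 130 [4 7 9] 135 [0 5 7] 140 [0 3 5] 145 [1 4 5] 150 [1 4 7] 155 [1 3 4] 160 [0 4 7] 165 [1 4 7] 170 [1 4 8] 175 [1 5 7] 180 [1 4 6] 185 [1 4 7] 190 [1 5 7] 195 [2 5 7] 200 [1 5 6] 205 [1 5 9] 210 [1 4 6] 215 [1 3 6] 220 [0 4 6] 225 [1 4 6] 230 [1 2 3]
```

View pics/crop1.png

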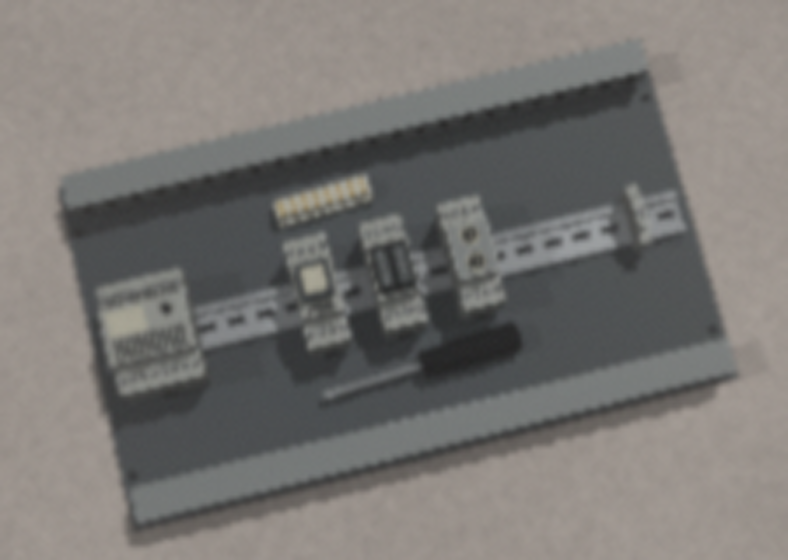

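View pics/side0.png

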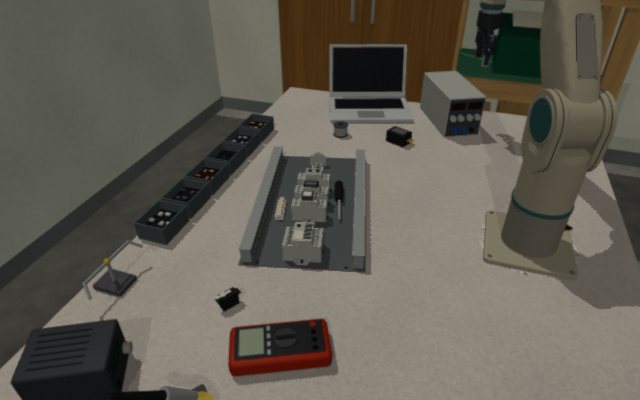

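```bash
cat >> h.py <<'E'
from scipy.spatial.transform import Rotation as Ro
A=0.2356; EX=np.array([np.cos(A),np.sin(A),0]); EY=np.array([-np.sin(A),np.cos(A),0])
def rail(x,y,z): return EX*x+EY*y+np.array([0,0,z])
def plan(target,ang=0):
    s=read_state(); R=Ro.from_euler("xyz",s["tool_rot"]).as_matrix()
    jaw=EX*np.cos(ang)+EY*np.sin(ang)
    for sg in(1,-1):
        Rt=np.stack([[0,0,-1],jaw*sg,np.cross([0,0,-1],jaw*sg)],1)
        print("turn deg(tool)",np.round(np.degrees(Ro.from_matrix(R.T@Rt).as_rotvec()),2),"| shift in final tool axes",np.round(Rt.T@(target-s["eef_pos"]),1))
    p=s["eef_pos"];print("t",round(float(s["clock"]),2),"rail pos",np.round([p@EX,p@EY,p[2]],1),"F rail",np.round([s["force"]@EX,s["force"]@EY,s["force"][2]],1),"w",s["width"],"q",np.round(s["qpos"],2))
E
python3 - <<'E'
from h import *
z=np.load("top0.npz");P=z["P"]
p=P[120:280,205:430].reshape(-1,3);X=p@EX;Y=p@EY
m=(abs(X-549)<35)&(p[:,2]>35)&(Y<-250);print("bracket",np.round([X[m].min(),X[m].max(),Y[m].min(),Y[m].max(),X[m].mean(),Y[m].mean()]))
print(np.round([P[181,387]@EX,P[181,387]@EY,P[181,387][2]]))
for lo,hi in((-90,-30),(-155,-95),(-225,-160),(30,130)):
    m=(abs(X-549)<60)&(p[:,2]>40)&(Y>lo)&(Y<hi);print(lo,np.round([*np.percentile(X[m],[1,99]),*np.percentile(Y[m],[1,99])]),m.sum())
plan(rail(549,-10,255))
E
```

```text
bracket [ 526.  576. -338. -327.  549. -332.]
[ 549. -331.   47.]
-90 [504. 593. -75. -41.] 393
-155 [ 505.  593. -139. -104.] 404
-225 [ 505.  594. -205. -170.] 413
30 [504. 593.  45. 115.] 828
turn deg(tool) [-8.724e+01 -7.000e-02  8.000e-02] | shift in final tool axes [ 5.000e-01  5.177e+02 -6.387e+02]
turn deg(tool) [9.276e+01 8.000e-02 7.000e-02] | shift in final tool axes [ 5.000e-01 -5.177e+02  6.387e+02]
t 0.1 rail pos [  31.3 -648.7  255.5] F rail [-0.2  0.3 -0.4] w 85.55873610656666 q [ 1.22  0.63  0.04  1.52 -0.03  1.   -0.02]
```

>>> jog_arm(
  series=[
    [[-3.6,0,0],[0,-4,-40],0],
    [[-3.6,0,0],[0,-4,-40],0],
    [[-3.6,0,0],[0,-4,-40],0],
    [[-3.6,0,0],[0,-4,-40],0],
    [[-3.6,0,0],[0,-4,-40],0],
    [[-3.6,0,0],[0,-4,-40],0],
    [[-3.6,0,0],[0,-4,-40],0],
    [[-3.6,0,0],[0,-4,-40],0],
  ],
)

```text
clock: 1.1
eef_pos: [444.8, -442.3, 255.8]
tool_rot: [-1.551, 1.57, 2.379]
force: [0.2, -0.3, 0.5]
width: 42.8
```

>>> jog_arm(
  series=[
    [[-3.6,0,0],[0,-4,-38],0],
    [[-3.6,0,0],[0,-4,-38],0],
    [[-3.6,0,0],[0,-4,-38],0],
    [[-3.6,0,0],[0,-4,-38],0],
    [[-3.6,0,0],[0,-4,-38],0],
    [[-3.6,0,0],[0,-4,-38],0],
    [[-3.6,0,0],[0,-4,-38],0],
    [[-3.6,0,0],[0,-4,-38],0],
  ],
)

```text
clock: 2.1
eef_pos: [578.4, -171.1, 255.9]
tool_rot: [-1.592, 1.57, 2.841]
force: [0.3, 0.9, 0.4]
width: 42.9
```

```bash
python3 -c "
from h import *
plan(rail(549,-8,120))"
```

```text
turn deg(tool) [-2.953e+01 -1.000e-02  3.000e-02] | shift in final tool axes [ 135.9   26.5 -293.4]
turn deg(tool) [1.5047e+02 5.0000e-02 1.0000e-02] | shift in final tool axes [135.9 -26.5 293.4]
t 2.1 rail pos [ 522.5 -301.4  255.9] F rail [0.5 0.8 0.4] w 42.85993472145972 q [ 0.39  0.57 -0.24  1.65  0.16  0.94 -0.19]
```

>>> jog_arm(
  series=[
    [[-7.4,0,0],[0,0,0],0],
    [[-7.4,0,0],[0,0,0],0],
    [[-7.4,0,0],[0,0,0],0],
    [[-7.3,0,0],[0,0,0],0],
    [[0,0,0],[0,5,-45],0],
    [[0,0,0],[0,5,-45],0],
    [[0,0,0],[0,5,-45],0],
    [[0,0,0],[0,5,-45],0],
  ],
)

```text
clock: 3.1
eef_pos: [555.6, 8.7, 256.0]
tool_rot: [-1.823, 1.57, 3.123]
force: [-0.3, 0.2, 0.1]
width: 42.5
```

>>> jog_arm(
  series=[
    [[0,0,0],[20,5,-45],0],
    [[0,0,0],[25,2,-45],0],
    [[0,0,0],[25,0,-23],0],
    [[0,0,0],[25,0,0],0],
    [[0,0,0],[0,0,0],0],
    [[0,0,0],[0,0,0],0],
  ],
)

```text
clock: 3.85
eef_pos: [537.4, 118.7, 161.9]
tool_rot: [1.389, 1.57, 0.051]
force: [-0.4, -0.0, 0.1]
width: 42.5
```

```bash
python3 - <<'E'
from h import *
plan(rail(549,-8,50))
d=get_image("wrist");P=cloud(d);save("w1",d["img"])
t=get_image("top");save("t1",cv2.resize(t["img"][120:280,205:430],None,fx=3.5,fy=3.5))
X=P@EX;Y=P@EY
for lo,hi in((-90,-20),(20,130)):
    m=(abs(X-549)<20)&(P[...,2]>45)&(P[...,2]<75)&(Y>lo)&(Y<hi)
    if m.any(): print(np.round(np.percentile(Y[m],[1,99])),m.sum())
E
```

```text
turn deg(tool) [-0.18  0.01 -0.04] | shift in final tool axes [111.9  -1.2  -2. ]
turn deg(tool) [ 1.7982e+02 -6.0000e-02 -1.0000e-02] | shift in final tool axes [111.9   1.2   2. ]
t 3.85 rail pos [550.2 -10.  161.9] F rail [-0.4  0.1  0.1] w 42.54695287488615 q [-0.04  0.63 -0.34  1.88  0.32  0.68 -0.34]
[-75. -40.] 1795
[ 45. 113.] 8701
```

View pics/w1.png

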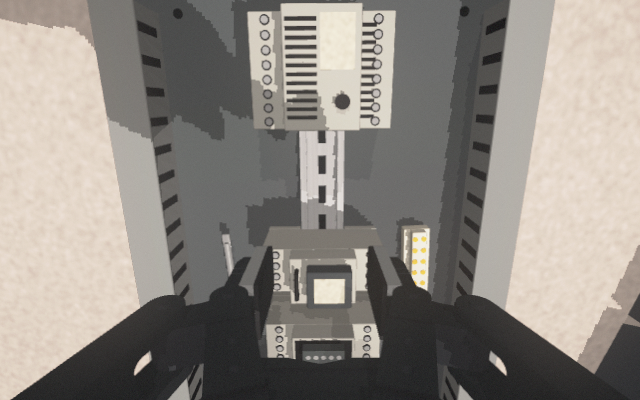

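>>> jog_arm(
  series=[
    [[0,0,0],[20,-1,-2],0],
    [[0,0,0],[20,0,0],0],
    [[0,0,0],[20,0,0],0],
    [[0,0,0],[20,0,0],0],
    [[0,0,0],[16,0,0],0],
    [[0,0,0],[10,0,0],0],
    [[0,0,0],[6,0,0],0],
    [[0,0,0],[0,0,0],0],
  ],
)

```text
clock: 4.95
eef_pos: [535.5, 120.7, 49.3]
tool_rot: [-0.424, 1.571, -1.762]
force: [-0.2, 1.0, -0.4]
width: 43.1
```

```bash
python3 - <<'E'
from h import *
plan(rail(549,-30,50))
d=get_image("side");save("s2",cv2.resize(d["img"][140:290,220:400],None,fx=4,fy=4))
E
```

```text
turn deg(tool) [-0.14  0.    0.  ] | shift in final tool axes [-0.7  0.1 22.4]
turn deg(tool) [179.86   0.    -0.  ] | shift in final tool axes [ -0.7  -0.1 -22.4]
t 4.95 rail pos [548.9  -7.6  49.3] F rail [ 0.1  1.  -0.4] w 43.110223629588106 q [-0.12  0.81 -0.24  1.94  0.41  0.44 -0.43]
```

View pics/s2.png

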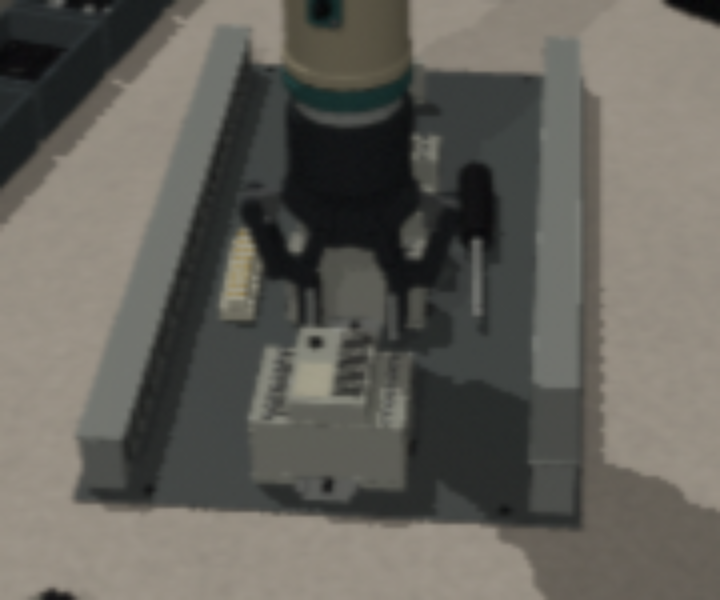

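>>> jog_arm(
  series=[
    [[0,0,0],[0,0,5],0],
    [[0,0,0],[0,0,5],0],
    [[0,0,0],[0,0,5],0],
    [[0,0,0],[0,0,5],0],
    [[0,0,0],[0,0,5],0],
    [[0,0,0],[0,0,5],0],
    [[0,0,0],[0,0,5],0],
    [[0,0,0],[0,0,5],0],
  ],
)

```text
clock: 6.0
eef_pos: [544.7, 81.7, 49.3]
tool_rot: [2.828, 1.571, 1.491]
force: [-0.6, 1.3, 0.5]
width: 42.8
```

```bash
python3 - <<'E'
from h import *
plan(rail(549,-211,49))
d=get_image("wrist");P=cloud(d);save("w3",d["img"])
E
```

```text
turn deg(tool) [-0.13 -0.01 -0.  ] | shift in final tool axes [  0.3   0.3 163.3]
turn deg(tool) [ 1.7987e+02 -0.0000e+00  1.0000e-02] | shift in final tool axes [   0.3   -0.3 -163.3]
t 6.0 rail pos [548.7 -47.7  49.3] F rail [-0.3  1.4  0.5] w 42.7557732854092 q [-0.04  0.81 -0.25  1.94  0.43  0.45 -0.37]
```

View pics/w3.png

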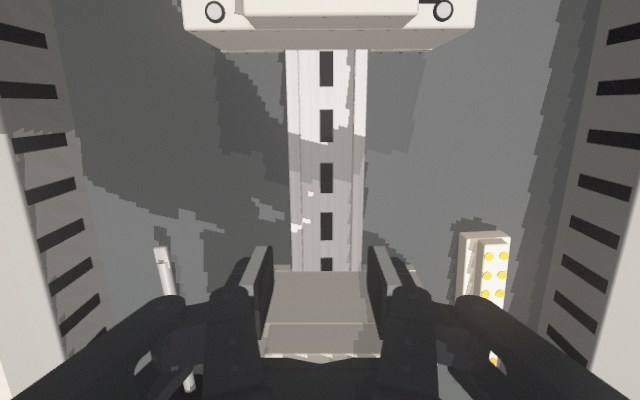

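>>> jog_arm(
  series=[
    [[0,0,0],[0,0,7],0],
    [[0,0,0],[0,0,7],0],
    [[0,0,0],[0,0,7],0],
    [[0,0,0],[0,0,7],0],
    [[0,0,0],[0,0,7],0],
    [[0,0,0],[0,0,7],0],
    [[0,0,0],[0,0,7],0],
    [[0,0,0],[0,0,7],0],
  ],
)

```text
clock: 7.05
eef_pos: [557.6, 27.2, 49.3]
tool_rot: [3.062, 1.57, 1.724]
force: [-0.7, 3.1, 1.9]
width: 42.8
```

>>> jog_arm(
  series=[
    [[0,0,0],[0,0,7],0],
    [[0,0,0],[0,0,7],0],
    [[0,0,0],[0,0,7],0],
    [[0,0,0],[0,0,7],0],
    [[0,0,0],[0,0,7],0],
    [[0,0,0],[0,0,7],0],
    [[0,0,0],[0,0,7],0],
    [[0,0,0],[0,0,7],0],
  ],
)

```text
clock: 8.05
eef_pos: [570.6, -27.6, 49.3]
tool_rot: [-0.877, 1.571, -2.214]
force: [-1.0, 1.7, 0.6]
width: 42.5
```

```bash
python3 - <<'E'
from h import *
plan(rail(549,-211,49))
E
```

```text
turn deg(tool) [-0.14  0.    0.  ] | shift in final tool axes [ 0.3  0.6 50.9]
turn deg(tool) [179.86   0.    -0.  ] | shift in final tool axes [  0.3  -0.6 -50.9]
t 8.05 rail pos [ 548.4 -160.1   49.3] F rail [-0.6  1.9  0.6] w 42.54815395815074 q [ 0.18  0.83 -0.29  1.88  0.46  0.5  -0.19]
```

>>> jog_arm(
  series=[
    [[0,0,0],[0,0,7],0],
    [[0,0,0],[0,0,7],0],
    [[0,0,0],[0,0,7],0],
    [[0,0,0],[0,0,6],0],
    [[0,0,0],[0,0,6],0],
    [[0,0,0],[0,0,5],0],
    [[0,0,0],[0,0,4],0],
    [[0,0,0],[0,0,3],0],
  ],
)

```text
clock: 9.05
eef_pos: [581.0, -71.1, 49.3]
tool_rot: [2.254, 1.571, 0.916]
force: [-1.3, 3.0, 0.9]
width: 43.0
```

>>> jog_arm(
  series=[
    [[0,0,0],[0,0,1],0],
    [[0,0,0],[0,0,1],0],
    [[0,0,0],[0,0,1],0],
  ],
)

```text
clock: 9.43
eef_pos: [581.6, -73.7, 49.3]
tool_rot: [2.979, 1.571, 1.642]
force: [-0.2, 2.4, 1.1]
width: 42.9
```

>>> jog_arm(
  series=[
    [[0,0,0],[0,0,1],0],
    [[0,0,0],[0,0,1],0],
  ],
)

```text
clock: 9.68
eef_pos: [582.1, -75.8, 49.3]
tool_rot: [1.357, 1.571, 0.02]
force: [0.1, 2.9, 1.2]
width: 42.6
```

>>> jog_arm(
  series=[
    [[0,0,0],[0,0,1],0],
    [[0,0,0],[0,0,1],0],
  ],
)

```text
clock: 9.93
eef_pos: [582.5, -77.2, 49.3]
tool_rot: [3.061, 1.57, 1.724]
force: [-1.5, 6.1, 1.0]
width: 42.8
```

```bash
python3 - <<'E'
from h import *
plan(rail(549,-211,49))
d=get_image("top");P=cloud(d);p=P[120:280,205:430].reshape(-1,3);X=p@EX;Y=p@EY
save("t4",cv2.resize(d["img"][150:230,280:420],None,fx=5.5,fy=5.5,interpolation=cv2.INTER_CUBIC))
E
```

```text
turn deg(tool) [-0.12 -0.04 -0.  ] | shift in final tool axes [ 0.3  0.6 -0. ]
turn deg(tool) [ 1.7988e+02 -1.0000e-02  7.0000e-02] | shift in final tool axes [ 0.3 -0.6  0. ]
t 9.93 rail pos [ 548.4 -211.    49.3] F rail [0.  6.3 1. ] w 42.77448268528575 q [ 0.28  0.85 -0.31  1.83  0.46  0.54 -0.1 ]
```

View pics/t4.png

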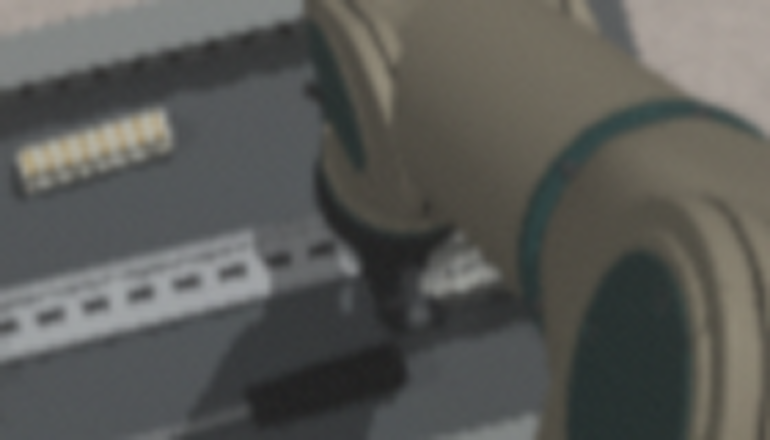

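Force is rising at exactly the predicted stop; press a bit more to confirm.

>>> jog_arm(
  series=[
    [[0,0,0],[0,0,1],0],
    [[0,0,0],[0,0,0],0],
  ],
)

```text
clock: 10.22
eef_pos: [582.5, -77.3, 49.3]
tool_rot: [-3.096, 1.569, 1.851]
force: [-2.0, 6.4, 0.0]
width: 42.8
```

>>> jog_arm(
  series=[
    [[0,0,0],[0,0,1],0],
    [[0,0,0],[0,0,0],0],
  ],
)

```text
clock: 10.48
eef_pos: [582.5, -77.3, 49.3]
tool_rot: [-3.05, 1.568, 1.898]
force: [-2.3, 8.1, 1.4]
width: 42.5
```

Hard stop (2 mm commanded, no motion). Back off along the rail, then rise.

>>> jog_arm(
  series=[
    [[0,0,0],[0,0,-2],0],
    [[0,0,0],[0,0,-3],0],
    [[0,0,0],[0,0,-8],0],
    [[0,0,0],[0,0,-12],0],
    [[0,0,0],[0,0,-12],0],
    [[0,0,0],[-20,0,0],0],
    [[0,0,0],[-30,0,0],0],
    [[0,0,0],[-40,0,0],0],
  ],
)

```text
clock: 11.48
eef_pos: [573.6, -42.8, 139.5]
tool_rot: [-1.836, 1.569, 3.11]
force: [0.5, 0.2, 1.3]
width: 42.7
```

>>> jog_arm(
  series=[
    [[0,0,0],[-40,0,-20],0],
    [[0,0,0],[-40,0,-40],0],
    [[0,0,0],[-30,0,-40],0],
    [[0,0,0],[0,0,-40],0],
    [[0,0,0],[0,0,-40],0],
    [[0,0,0],[0,0,-40],0],
    [[0,0,0],[0,0,-40],0],
    [[0,0,0],[0,0,0],0],
  ],
)

```text
clock: 12.48
eef_pos: [512.4, 214.1, 249.6]
tool_rot: [2.944, 1.568, 1.614]
force: [-0.2, -0.8, 0.2]
width: 42.8
```

```bash
python3 - <<'E'
from h import *
plan(rail(549,-211,49))
d=get_image("top");P=cloud(d);p=P[120:280,205:430].reshape(-1,3);X=p@EX;Y=p@EY
save("t5",cv2.resize(d["img"][150:230,300:420],None,fx=6,fy=6,interpolation=cv2.INTER_CUBIC))
m=(abs(X-549)<60)&(p[:,2]>40)&(p[:,2]<90)&(Y<-150)
print(np.round([*np.percentile(X[m],[1,99]),*np.percentile(Y[m],[.5,99.5])]))
print(np.histogram(Y[m],np.arange(-345,-200,5)))
E
```

```text
turn deg(tool) [ 0.29 -0.14 -0.03] | shift in final tool axes [200.6   0.8 299.6]
turn deg(tool) [-1.7971e+02  4.0000e-02 -2.2000e-01] | shift in final tool axes [ 200.6   -0.8 -299.6]
t 12.47 rail pos [548.2  88.6 249.6] F rail [-0.3 -0.7  0.2] w 42.82645892760705 q [-0.14  0.53 -0.45  1.78  0.29  0.89 -0.49]
[ 504.  594. -337. -221.]
(array([ 0, 16, 17, 21, 54, 53, 52, 59, 53, 54, 53, 53, 50, 66, 48, 52, 59,
       56, 46, 58, 53, 55, 54, 63, 72,  0,  0,  0]), array([-345, -340, -335, -330, -325, -320, -315, -310, -305, -300, -295,
       -290, -285, -280, -275, -270, -265, -260, -255, -250, -245, -240,
       -235, -230, -225, -220, -215, -210, -205]))
```

View pics/t5.png

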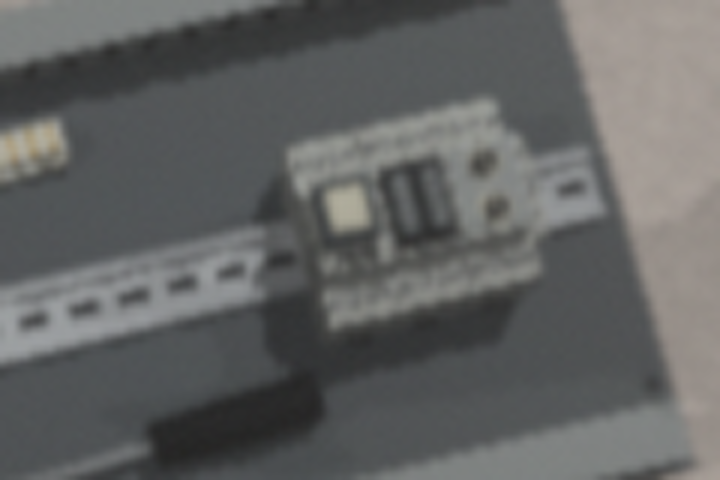

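The image shows three modules forming one closed block against the bracket. I'll take one close look for thin gaps and check that the power supply is unchanged.

>>> jog_arm(
  series=[
    [[0,0,0],[0,0,48],0],
    [[0,0,0],[0,0,48],0],
    [[0,0,0],[0,0,48],0],
    [[0,0,0],[0,0,48],0],
    [[0,0,0],[0,0,48],0],
    [[0,0,0],[0,0,48],0],
    [[0,0,0],[0,0,48],0],
    [[0,0,0],[0,0,48],0],
  ],
)

```text
clock: 13.52
eef_pos: [602.5, -167.5, 249.2]
tool_rot: [-0.804, 1.57, -2.144]
force: [0.1, 0.4, 0.2]
width: 42.7
```

>>> jog_arm(
  series=[
    [[0,0,0],[0,0,10],0],
    [[0,0,0],[0,0,0],0],
    [[0,0,0],[0,0,0],0],
  ],
)

```text
clock: 13.9
eef_pos: [605.2, -172.2, 249.4]
tool_rot: [-3.102, 1.57, 1.846]
force: [-0.4, 0.5, 0.4]
width: 42.5
```

```bash
python3 - <<'E'
from h import *
plan(rail(549,-211,49))
d=get_image("wrist");save("w6",d["img"]);P=cloud(d);X=P@EX;Y=P@EY
m=(abs(X-549)<60)&(P[...,2]>40)&(P[...,2]<95)&(Y<-190);print("row",np.round(np.percentile(Y[m],[.2,99.8]),1))
d=get_image("top");P=cloud(d);p=P[120:280,205:430].reshape(-1,3);X=p@EX;Y=p@EY
m=(abs(X-549)<60)&(p[:,2]>40)&(Y>30)&(Y<130);print("psu",np.round([*np.percentile(X[m],[1,99]),*np.percentile(Y[m],[1,99])]))
E
```

```text
turn deg(tool) [-0.02 -0.06  0.  ] | shift in final tool axes [200.4   0.7 -97.7]
turn deg(tool) [1.7998e+02 0.0000e+00 1.0000e-01] | shift in final tool axes [200.4  -0.7  97.7]
t 13.9 rail pos [ 548.3 -308.7  249.4] F rail [-0.3  0.6  0.4] w 42.53789224291903 q [ 0.49  0.64 -0.43  1.58  0.3   1.    0.2 ]
row [-336.7 -221.7]
psu [504. 593.  45. 115.]
```

View pics/w6.png

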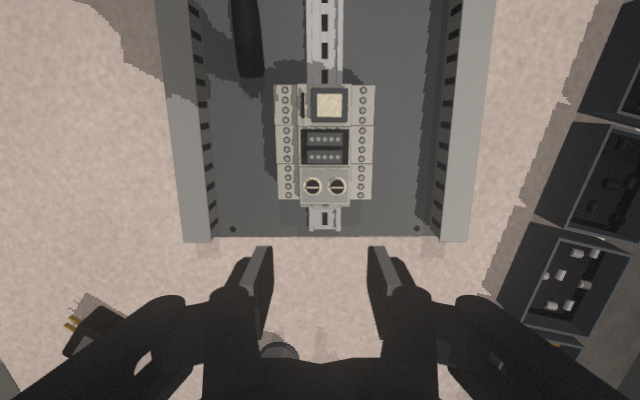

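The wrist view shows the three modules edge to edge (rows 85–200) against the bracket (about row 203). The row measures 115.0 mm, which is 3×35 + 10, and the PSU has not moved. I'm handing it in.

```bash
python3 -c "
from cell import *
print(finish_job())"
```

```text
the job is handed in; nothing more can be done
None
```

The three modules now sit side by side with no visible gaps, hard up against the end bracket, and the job is handed in. I put the half-open fingertips low against the outer side of the relay, the module nearest the power supply. From there I slid it, the driver and the timer about 180 mm along the rail in one push, without gripping or lifting anything.

- **Contact with the bracket:** while sliding, the force on the tool stayed around 1–3 N. At the stop it rose to about 8 N, and a further 2 mm of commanded push gave no movement.
- **Closed row:** after I backed off, the row plus bracket measured 115.0 mm in the wrist camera, exactly 3×35 + 10 mm. The coarser top camera gave about 116 mm, which is within its resolution.
- **Power supply:** it reads the same 45 to 115 mm along the rail as before the push.
- **Other items:** the screwdriver and terminal strip looked undisturbed in the pictures, but I did not measure the bystanders individually.
- **Time and robot:** the work took about 14 s of the 38 s allowed, and the robot was clear of everything at hand-in.

In the last picture the relay sits very slightly sideways from the other two, about what the 1 mm hook play allows. No check failed.

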